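# Shut the filter box and lock its lid with the two quarter-turn fasteners

### The job

The lid of the grey dust-filter box stands ajar: push it down with the fingertips until it is fully shut. Only then set a fingertip in the slot of each of the two round cam fasteners, in either order, and turn each clockwise up to its quarter-turn stop, so that both lock the lid. Nothing is to be gripped or lifted: do not raise the lid, and leave the small tools on and beside the box where they lie.

Things in the scene. Friction and masses are not known exactly. Their poses are not given: they have to be found in the camera images.
- filter_box: grey sheet-metal box fixed to the bench, 275 mm deep (x), 300 mm wide (y). Origin on the bench, x away from the robot to its back, y to its left, z up. Its front face is at x = -130 mm; the open tub's rim is 72 mm high; behind the lid a fixed deck, 90 mm high, runs from x = 82 to 145 mm. A black hose stub, 44 mm thick, sticks out 26 mm from the left side at the back
- lid (a joint): opening angle of the lid in rad: 0 = shut, growing as its front edge rises; starts at 0.25 to 0.45. The lid is an aluminium plate 200 mm deep, 300 mm wide, 18 mm thick, hinged along its rear lower edge at x = 70 mm, z = 72 mm of the box, so that shut its top is 90 mm above the bench and its front edge is over the box's front face. A stiff hinge holds it at any angle; a few newtons at the front push it down to a hard stop at 0
- lid_front (a point): point on the lid's top surface, midway between the two fasteners, 50 mm behind the front edge and 150 mm from the hinge: plain plate 80 mm wide between the fasteners, good to push on. With the lid shut it lies at x = -80, y = 0, z = 90 mm of the box
- fastener_left_slot (a point): left fastener, sunk in the left front part of the lid: a round dark steel head, 86 mm across, its face level with the lid's top, with one straight slot across its whole diameter, 34 mm wide (40 mm at the bevelled mouth) and 14 mm deep with a bright floor. This point lies on the head's axis at the level of the lid's top, i.e. 14 mm above the slot's floor; its x axis runs along the slot, z up out of the lid. With the lid shut it lies at x = -75, y = +85, z = 90 mm of the box
- fastener_right_slot (a point): right fastener, sunk in the right front part of the lid: a round dark steel head, 86 mm across, its face level with the lid's top, with one straight slot across its whole diameter, 34 mm wide (40 mm at the bevelled mouth) and 14 mm deep with a bright floor. This point lies on the head's axis at the level of the lid's top, i.e. 14 mm above the slot's floor; its x axis runs along the slot, z up out of the lid. With the lid shut it lies at x = -75, y = -85, z = 90 mm of the box
- fastener_left (a joint): turn of the left fastener in rad: 0 = open (slot runs from front to back of the box), growing CLOCKWISE from above to the stop at 1.571 = locked (slot runs left to right, in line with the dark mark on the lid). Starts at 0 to 0.3; stays where left. Takes about 0.12 N m: best with a fingertip set in one end of the slot, some 25 mm off the axis, and moved in an arc about the axis
- fastener_right (a joint): turn of the right fastener in rad: 0 = open (slot runs from front to back of the box), growing CLOCKWISE from above to the stop at 1.571 = locked (slot runs left to right, in line with the dark mark on the lid). Starts at 0 to 0.3; stays where left. Takes about 0.12 N m: best with a fingertip set in one end of the slot, some 25 mm off the axis, and moved in an arc about the axis
- screwdriver_stubby: loose stubby screwdriver, 108 x 28 mm, 28 mm high, lying on the bench beside the box; leave it. Origin under its middle
- nut_file_set: loose set of small flat files, 152 x 21 mm, 15 mm high, lying on the bench beside the box; leave it. Origin under its middle
- pencil_carp: loose carpenter's pencil, 162 x 14 mm, 8 mm high, lying on the deck behind the lid; leave it. Origin under its middle
- capo: loose black guitar capo, 75 x 40 mm, 18 mm high, lying on the deck behind the lid; leave it. Origin under its middle
Not all that is in view belongs to the job. Of the things that look like the pencil_carp, the smaller one is meant.

How it is judged:
By the outcome, as a careful person would: the job done as asked, in the order asked, and still so for the second after the job is handed in, with the robot touching nothing.
It also fails if it takes over 61 s, if anything falls off the work surface, if the arm or the gripper's body presses on something with over 40 N, if the wrist force passes 120 N, or if a joint passes its speed limit or range.

### The arm

A 6-joint arm with a two-finger parallel gripper is mounted at the origin on a cart in front of the work surface, level with it; the furniture and walls round the work are solid. World frame = base frame: x ahead of the robot, y to its left, z up, the work surface at z = 0. Lengths are in m, angles in rad, forces in N, time in s.
With the tool pointing down it reaches from about 0.325 to 1 m from the base axis. Payload 5.1 kg.
Tool frame: the origin (TCP) lies at the very end of the fingers, on their centre line; the grasp point (between the pads) lies 19 mm behind it; z points along the fingers, x is the direction in which the jaws open and shut, and the axes are right-handed (so a half turn about z gives the same grasp; the last joint's range is limited). The gripper opens to 85 mm and grips with 20 to 120 N. Pads are 22 mm wide; open, the fingers measure 114 mm over their backs; the gripper's body (76 mm by 85 mm) begins 54 mm behind the grasp point. The pads swing forward as they close: fully open they stand 13 mm farther back than shut.
Start: joints at [-1.359, 0.124, 1.65, -0, 1.367, -0.083], TCP at [0.189, -0.622, 0.231] pointing down, gripper open.
Joint ranges: [-2.61, 2.61], [-1.02, 2.33], [0.03, 2.71], [-1.35, 4.49], [0.32, 2.68], [-2.91, 2.91]. Speed limits (rad/s): [2.57, 2.57, 3.14, 3.14, 3.14, 3.14].

### API

Orientations are given as a unit quaternion [w, x, y, z].
In Python, from rig import * gives the robot as it stands.
- The arm moves only by the shell command python3 -m pendant 'ROWS' [OPENING] [FORCE]. ROWS is a JSON object of lists of equal length, an entry for each row: "translation": the shift along the tool's x, y, z as a fraction of full scale, a list of three; "yaw": the turn about the tool's z as a fraction of full scale. A call has 1 to 5 rows; each row is the pose to reach, as a shift and turn from the pose commanded when the call began, along the tool's axes at that moment; what a row does not reach only later rows make up. Full scale, the value 1, is 0.25 m for a shift and 45 degrees for a turn. A row lasts 1/10 s, in which the tool goes at most 50 mm and 8.59 degrees, less where a joint would pass 70% of its speed; a pose out of reach is approached as far as the arm can. A call with a number of a shift or a turn outside -1 to 1 is refused whole. A call with a gripper value outside its range is refused whole. OPENING is the finger opening in mm, from 0 to 85.4, set as the call begins (- or left out, the last holds). The fingers move at their own pace and stop on an object; FORCE is the grip in N (left out, the last holds). Time passes only in rows, so rows that repeat a pose let the fingers close. It gives the time, the measured TCP pose, the force and the opening at its end, in the units of the state.
- get_state(): the state, without advancing time (a new reading comes with each control period).
- capture(name): name is "side" or "top"; returns the picture (420x560x3 uint8, red, green, blue); there is no depth.
- camera_info(name): a dict with "fovy" (degrees; the focal length in pixels is half the picture's height over the tangent of half this angle, whatever the lens; pixels are square), "cx", "cy" (the principal point, pixels), "cam_to_world" (4x4, takes a point from camera to world coordinates). Camera axes: x right, y down, z forward; pixel columns grow to the right and rows downward; lengths in m; the calibration is good to about 2 mm. A picture is of the moment at which its call begins. camera_info takes no time and is no camera call.
- hand_in(): hands the job in, once; it reports no verdict.
The state is a dict: "time": time; "qpos": joint angles; "qvel": joint speeds; "effort": joint torques, N m; "ee_pos": TCP position; "tool_rot": TCP orientation; "contact_force": force on the tool from outside, world axes, zero at the start; "ft_torque": the same for the moment, N m; "width": opening from 0.0 (shut) to 1.0 (fully open).
Only numpy, scipy, OpenCV 4.12 (cv2) and the standard library are available. Lean on these libraries where they do the work, as an engineer would, in place of code of your own. Each camera call takes 0.05 s, during which the arm holds its last target. There are 200 camera calls.

## Working session

There is one attempt and no reset: what is moved stays moved. The work goes in short steps, Python scripts to look and compute and a shell command to move; the robot and the scene stay as the last step left them, time stands still between calls to the robot, and variables do not carry over. Pictures are saved under pics/ and viewed, about 8 in all and at most 12, crops included, and the job is handed in when it is done.

```bash
mkdir -p pics
python3 - <<'E'
from rig import *
import cv2,numpy as np
for n in("top","side"):
    cv2.imwrite(f"pics/{n}0.png",capture(n)[:,:,::-1]); c=camera_info(n); print(n,c["fovy"],c["cx"],c["cy"],np.round(c["cam_to_world"],4).tolist())
    print({k:v for k,v in c.items() if k not in("cam_to_world",)})
print(get_state())
E
```

```text
top 52.03767546188568 279.5973681436345 203.42752159525494 [[-0.0066, -0.9957, 0.0928, 0.5095], [-0.9997, 0.0043, -0.0249, 0.0585], [0.0244, -0.0929, -0.9954, 0.9865], [0.0, 0.0, 0.0, 1.0]]
{'fovy': 52.03767546188568, 'cx': 279.5973681436345, 'cy': 203.42752159525494}
side 51.21001968581598 274.86276402759034 211.8073465595517 [[-0.9081, -0.1247, 0.3998, 0.2323], [-0.418, 0.3292, -0.8467, 0.8542], [-0.026, -0.936, -0.351, 0.4162], [0.0, 0.0, 0.0, 1.0]]
{'fovy': 51.21001968581598, 'cx': 274.86276402759034, 'cy': 211.8073465595517}
{'time': 0.1, 'qpos': array([-1.35861421e+00,  1.24415628e-01,  1.65152793e+00, -2.03785256e-07,
        1.36749037e+00, -8.25912534e-02]), 'qvel': array([-1.82555412e-03,  2.21939048e-05, -3.81935165e-03, -2.07202684e-04,
        4.08554728e-04, -1.15409793e-03]), 'effort': array([-7.13450790e-04, -4.24930894e+01, -3.66654503e+01, -1.32080063e-04,
        3.93518698e-03,  2.10946627e-05]), 'ee_pos': array([ 0.18870244, -0.62143682,  0.23019726]), 'tool_rot': array([-6.07395266e-04,  8.03281378e-01, -5.95599009e-01, -6.91839130e-04]), 'contact_force': array([-1.17690541,  0.65503252, -0.17167706]), 'ft_torque': array([-0.00946411,  0.02508107, -0.01886379]), 'width': 0.9975863263836762}
```

View pics/top0.png

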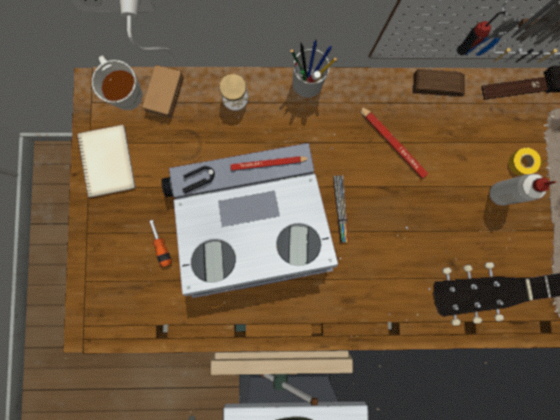

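View pics/side0.png

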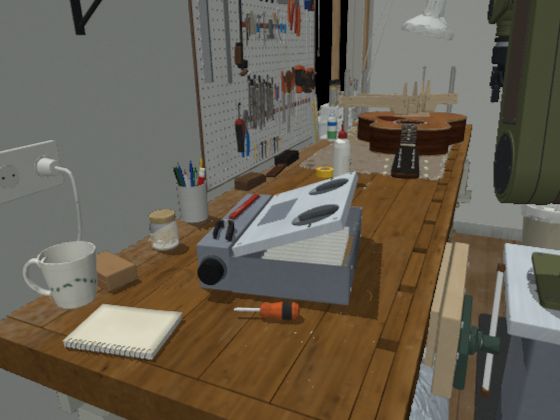

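```bash
cat > h.py <<'E'
from rig import *
import cv2,numpy as np
from scipy.spatial.transform import Rotation as R
H=420
def ray(n,u,v):
    c=camera_info(n); f=H/2/np.tan(np.radians(c["fovy"]/2)); T=np.array(c["cam_to_world"])
    return T[:3,3],T[:3,:3]@np.array([(u-c["cx"])/f,(v-c["cy"])/f,1])
def onz(n,u,v,z):
    o,d=ray(n,u,v); return o+d*(z-o[2])/d[2]
def proj(n,p):
    c=camera_info(n); f=H/2/np.tan(np.radians(c["fovy"]/2)); T=np.array(c["cam_to_world"])
    q=T[:3,:3].T@(np.array(p)-T[:3,3]); return q[:2]/q[2]*f+[c["cx"],c["cy"]]
def crop(img,x0,y0,x1,y1,k,name):
    cv2.imwrite(name,cv2.resize(img[y0:y1,x0:x1,::-1],None,fx=k,fy=k,interpolation=cv2.INTER_CUBIC))
E
python3 - <<'E'
from h import *
im=cv2.imread("pics/top0.png")[:,:,::-1]
crop(im,155,140,345,300,4,"pics/c1.png")
for u,v in[(170,166),(310,147),(174,197),(314,177)]: print(onz("top",u,v,.09))
E
```

```text
[0.67292922 0.26553219 0.09      ]
[ 0.71313147 -0.02925682  0.09      ]
[0.6074957  0.25613918 0.09      ]
[ 0.64876853 -0.0368638   0.09      ]
```

View pics/c1.png

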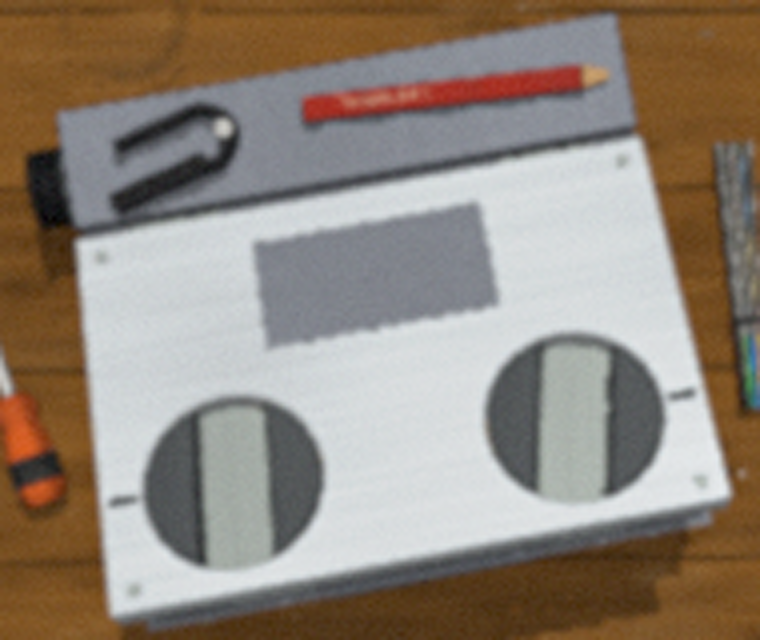

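Run:
```python
from h import *
from scipy.optimize import minimize_scalar
P=np.array([(59,113),(618,13),(75,228),(636,131)])/4+[155,140]-.4
W=np.array([onz("top",*p,.09)[:2] for p in P]); L=np.array([(145,150),(145,-150),(82,150),(82,-150)])/1e3
a,b=L.mean(0),W.mean(0); M=(L-a).T@(W-b); th=np.arctan2(M[0,1]-M[1,0],M[0,0]+M[1,1])
Rz=R.from_euler('z',th).as_matrix(); t=np.r_[b-Rz[:2,:2]@a,0]
print("th",th,"t",t,"res",W-(L@Rz[:2,:2].T+t[:2]))
print("dists",np.linalg.norm(W[0]-W[1]),np.linalg.norm(W[2]-W[3]),np.linalg.norm(W[0]-W[2]))
def lidpt(x,y,a,z=18): # box x,y shut, z above hinge plane mm
    r=70-x; return Rz@(np.array([70-r*np.cos(a)+z*-np.sin(a)*-1, y, 72+r*np.sin(a)+z*np.cos(a)])/1e3)+t
Q=np.array([(112,620),(731,500),(235,483),(576,418)])/4+[155,140]-.4
K=[(-130,150),(-130,-150),(-75,85),(-75,-85)]
for a in(.2,.25,.3,.35,.4,.45): print(a,[np.round(proj("top",lidpt(*k,a))-q,1).tolist() for k,q in zip(K,Q)], "side",[np.round(proj("side",lidpt(*k,a))).tolist() for k in K])
np.savez("box.npz",th=th,t=t)
for k in[(-80,0),(-75,85),(-75,-85)]: print(k,lidpt(*k,0),lidpt(*k,.35))
s=get_state(); print(R.from_quat(np.roll(s["tool_rot"],-1)).as_matrix().round(3))
```

```text
th 0.17290074879059925 t [0.55272595 0.09564954 0.        ] res [[-7.53230707e-04 -1.53850204e-03]
 [ 7.30191494e-04 -2.90651400e-04]
 [ 6.42274149e-04 -2.07834222e-05]
 [-6.19234937e-04  1.84993686e-03]]
dists 0.29903066053539856 0.29794156474366446 0.06137702533529225
0.2 [[2.7, 2.7], [-1.6, 4.7], [1.1, 3.2], [-0.5, 4.1]] side [[345.0, 236.0], [360.0, 183.0], [319.0, 225.0], [332.0, 195.0]]
0.25 [[1.5, 1.7], [-1.2, 3.4], [0.4, 2.1], [-0.4, 2.9]] side [[344.0, 230.0], [359.0, 178.0], [317.0, 221.0], [331.0, 192.0]]
0.3 [[0.2, 0.4], [-0.8, 1.9], [-0.3, 0.8], [-0.5, 1.5]] side [[342.0, 225.0], [358.0, 174.0], [316.0, 217.0], [330.0, 189.0]]
0.35 [[-1.1, -1.2], [-0.4, 0.0], [-1.0, -0.6], [-0.5, -0.0]] side [[339.0, 219.0], [356.0, 170.0], [314.0, 214.0], [328.0, 186.0]]
0.4 [[-2.4, -3.0], [-0.1, -2.1], [-1.7, -2.3], [-0.7, -1.8]] side [[337.0, 214.0], [354.0, 166.0], [312.0, 210.0], [327.0, 183.0]]
0.45 [[-3.8, -5.2], [0.1, -4.5], [-2.4, -4.2], [-0.8, -3.8]] side [[334.0, 208.0], [352.0, 162.0], [310.0, 207.0], [325.0, 180.0]]
(-80, 0) [0.47391876 0.08188629 0.09      ] [0.48895739 0.08451271 0.14034338]
(-75, 85) [0.46422076 0.16647913 0.09      ] [0.47896078 0.1690534  0.13862889]
(-75, -85) [ 0.49346766 -0.00098614  0.09      ] [0.50820767 0.00158812 0.13862889]
[[ 0.291 -0.957 -0.   ]
 [-0.957 -0.291  0.002]
 [-0.002 -0.    -1.   ]]
```

```bash
python3 -m pendant '{"translation":[[-0.1,-0.08,0],[-0.25,-0.2,0],[-0.4,-0.32,0],[-0.55,-0.45,0],[-0.7,-0.58,0]],"yaw":[0,0,0,0,0]}' 40 20
python3 -m pendant '{"translation":[[-0.15,-0.12,0],[-0.3,-0.25,0],[-0.45,-0.37,0],[-0.6,-0.5,0],[-0.75,-0.62,0]],"yaw":[0,0,0,0,0]}'
python3 -m pendant '{"translation":[[-0.15,-0.12,0],[-0.3,-0.25,0],[-0.45,-0.37,0],[-0.6,-0.5,0],[-0.75,-0.62,0]],"yaw":[-0.15,-0.3,-0.45,-0.6,-0.75]}'
```

```text
time: 0.6
ee_pos: [0.2769, -0.4104, 0.2306]
tool_rot: [-0.0, 0.803, -0.596, -0.0]
contact_force: [0.7, -0.1, -0.2]
width: 0.469
time: 1.1
ee_pos: [0.3707, -0.1859, 0.231]
tool_rot: [-0.0, 0.803, -0.596, 0.0]
contact_force: [1.1, -0.3, 0.5]
width: 0.469
time: 1.6
ee_pos: [0.4646, 0.0387, 0.2311]
tool_rot: [0.0, 0.942, -0.334, 0.0]
contact_force: [-0.1, -1.8, 0.7]
width: 0.471
```

```bash
python3 -m pendant '{"translation":[[-0.02,-0.06,0],[-0.05,-0.12,0.05],[-0.054,-0.188,0.1],[-0.054,-0.188,0.15],[-0.054,-0.188,0.2]],"yaw":[-0.18,-0.36,-0.54,-0.72,-0.9]}'
python3 -m pendant '{"translation":[[0,0,0],[0,0,0]],"yaw":[0,0]}'
python3 - <<'E'
from h import *
s=get_state(); print(R.from_quat(np.roll(s["tool_rot"],-1)).as_matrix().round(3),s["qpos"])
cv2.imwrite("pics/side1.png",capture("side")[:,:,::-1])
E
```

```text
time: 2.1
ee_pos: [0.4835, 0.082, 0.1803]
tool_rot: [0.0, 1.0, 0.013, -0.001]
contact_force: [0.6, -0.1, -0.2]
width: 0.472
time: 2.3
ee_pos: [0.4835, 0.0814, 0.1811]
tool_rot: [0.0, 1.0, 0.008, -0.0]
contact_force: [0.0, -0.9, -0.8]
width: 0.473
[[ 1.     0.017 -0.001]
 [ 0.017 -1.    -0.   ]
 [-0.001 -0.    -1.   ]] [ 5.71989334e-02 -2.00239457e-01  2.05071619e+00  4.07584853e-05
  1.29203069e+00  4.02598757e-02]
```

View pics/side1.png

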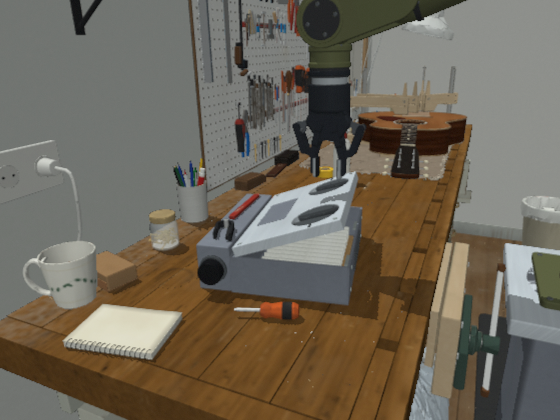

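```bash
python3 -m pendant '{"translation":[[0,0,0.04],[0,0,0.08],[0,0,0.12],[0,0,0.16],[0,0,0.2]],"yaw":[0,0,0,0,0]}'
python3 -m pendant '{"translation":[[0,0,0.03],[0,0,0.06],[0,0,0.09],[0,0,0.11],[0,0,0.13]],"yaw":[0,0,0,0,0]}'
```

```text
time: 2.85
ee_pos: [0.4838, 0.0814, 0.1308]
tool_rot: [0.0, 1.0, 0.01, -0.0]
contact_force: [-1.1, 0.9, 2.7]
width: 0.466
time: 3.35
ee_pos: [0.4836, 0.0814, 0.0983]
tool_rot: [-0.0, 1.0, 0.01, -0.0]
contact_force: [-2.3, 0.0, 3.1]
width: 0.473
```

```bash
python3 -m pendant '{"translation":[[0,0,0.01],[0,0,0.02],[0,0,0.03],[0,0,0.04],[0,0,0.045]],"yaw":[0,0,0,0,0]}'
python3 -m pendant '{"translation":[[0,0,0.005],[0,0,0.01],[0,0,0.01]],"yaw":[0,0,0]}'
```

```text
time: 3.85
ee_pos: [0.4839, 0.0814, 0.0884]
tool_rot: [0.0, 1.0, 0.01, -0.0]
contact_force: [-7.4, -0.8, 13.9]
width: 0.471
time: 4.15
ee_pos: [0.484, 0.0815, 0.0883]
tool_rot: [0.0, 1.0, 0.01, -0.001]
contact_force: [-12.7, -1.1, 22.2]
width: 0.467
```

```bash
python3 -m pendant '{"translation":[[0,0,0.005],[0,0,0.01],[0,0,0.01],[0,0,0.01]],"yaw":[0,0,0,0]}'
python3 -m pendant '{"translation":[[0,0,-0.06],[0,0,-0.12],[0,0,-0.16]],"yaw":[0,0,0]}'
python3 - <<'E'
from h import *
im=capture("side"); crop(im,190,150,390,300,4,"pics/c2.png")
E
```

```text
time: 4.55
ee_pos: [0.4842, 0.0814, 0.0882]
tool_rot: [0.0, 1.0, 0.01, -0.001]
contact_force: [-20.1, -2.9, 35.7]
width: 0.465
time: 4.85
ee_pos: [0.4844, 0.0815, 0.1238]
tool_rot: [-0.0, 1.0, 0.01, 0.001]
contact_force: [-0.2, 0.0, -0.6]
width: 0.469
```

View pics/c2.png

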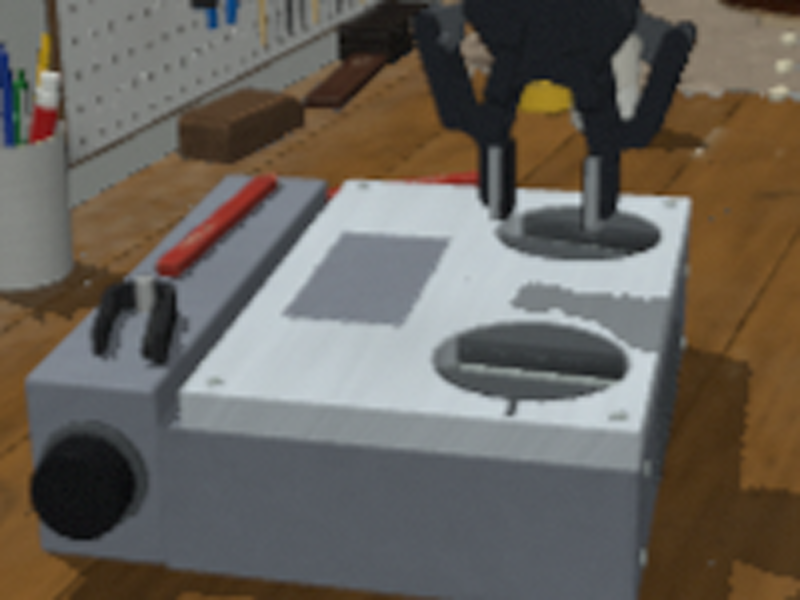

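Run:
```python
from h import *
im=capture("top"); crop(im,155,140,345,300,4,"pics/c3.png")
```

```text
(no output)
```

View pics/c3.png

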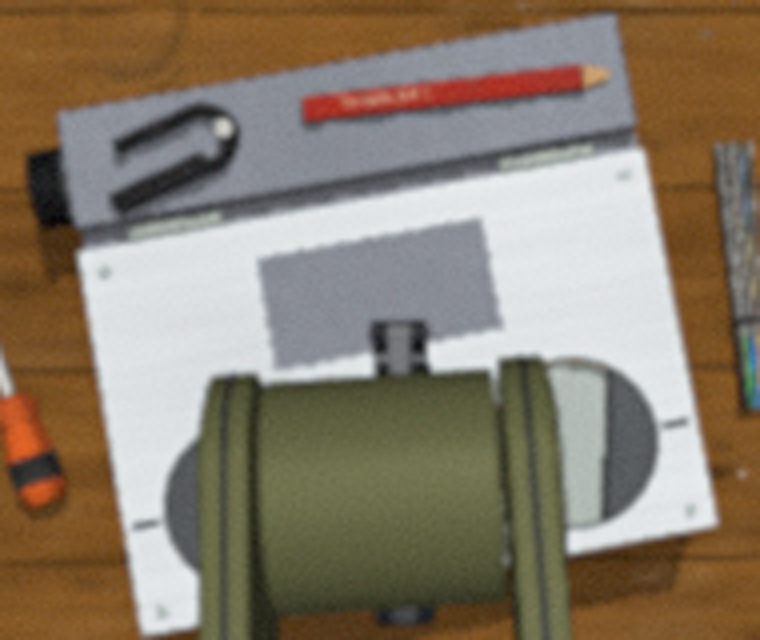

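Run:
```python
from h import *
b=np.load("box.npz"); Rz=R.from_euler('z',b["th"]).as_matrix()
for p,c in[((574,442),(-75,-85)),((248,506),(-75,85))]:
    m=Rz@np.array([*c,90])/1e3+b["t"]
    print(onz("top",*(np.array(p)/4+[154.6,139.6]),.09),m,(proj("top",m)-[154.6,139.6])*4)
a,c=[onz("top",*(np.array(p)/4+[154.6,139.6]),.09) for p in((602,520),(605,365))]; print(np.degrees(np.arctan2(*(c-a)[1::-1])))
```

```text
[ 0.4956705 -0.0016462  0.09     ] [ 0.49346766 -0.00098614  0.09      ] [572.77392301 446.28140483]
[0.46410277 0.16666202 0.09      ] [0.46422076 0.16647913 0.09      ] [248.35821348 505.7657527 ]
-1.8170708648860738
```

```bash
python3 -m pendant '{"translation":[[0.01,0.08,0],[0.02,0.2,0],[0.035,0.3,0],[0.037,0.33,0],[0.037,0.33,0]],"yaw":[0,0.06,0.06,0.06,0.06]}'
python3 - <<'E'
from h import *
im=capture("top"); crop(im,155,140,345,300,4,"pics/c4.png")
s=get_state();print(s["ee_pos"],R.from_quat(np.roll(s["tool_rot"],-1)).as_matrix()[:,0])
E
```

```text
time: 5.45
ee_pos: [0.4943, -0.0015, 0.1218]
tool_rot: [-0.0, 1.0, -0.015, -0.001]
contact_force: [0.5, -0.1, -0.1]
width: 0.466
[ 0.49431748 -0.00081748  0.12192916] [ 0.99960213 -0.02818603 -0.00105847]
```

View pics/c4.png

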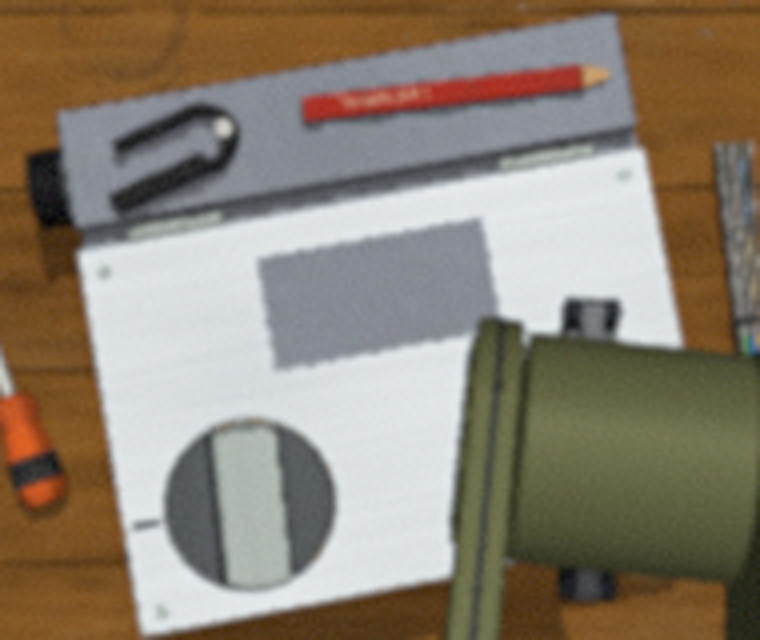

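```bash
python3 -m pendant '{"translation":[[0,0,0.04],[0,0,0.08],[0,0,0.12],[0,0,0.15],[0,0,0.168]],"yaw":[0,0,0,0,0]}'
python3 -m pendant '{"translation":[[0,0,0],[0,0,0]],"yaw":[0,0]}'
```

```text
time: 6.0
ee_pos: [0.4938, -0.0005, 0.0791]
tool_rot: [-0.0, 1.0, -0.013, -0.001]
contact_force: [-0.3, -0.6, 0.1]
width: 0.47
time: 6.2
ee_pos: [0.4948, -0.0009, 0.0807]
tool_rot: [0.0, 1.0, -0.014, 0.0]
contact_force: [0.0, -0.4, -0.4]
width: 0.47
```

```bash
python3 -m pendant '{"translation":[[0,0,0],[0,0,0],[0,0,0],[0,0,0],[0,0,0]],"yaw":[0.15,0.3,0.45,0.6,0.75]}'
python3 -m pendant '{"translation":[[0,0,0],[0,0,0],[0,0,0],[0,0,0],[0,0,0]],"yaw":[0.15,0.3,0.45,0.6,0.75]}'
python3 -c "from rig import *;print(get_state()['ft_torque'])"
```

```text
time: 6.7
ee_pos: [0.4942, -0.002, 0.0811]
tool_rot: [0.002, 0.952, -0.305, -0.0]
contact_force: [-3.5, -4.8, 1.9]
width: 0.468
time: 7.2
ee_pos: [0.494, -0.0018, 0.081]
tool_rot: [0.001, 0.823, -0.569, -0.0]
contact_force: [-3.8, -3.2, 2.6]
width: 0.469
[-0.52139066  0.61360325  0.10043083]
```

```bash
python3 -m pendant '{"translation":[[0,0,0],[0,0,0],[0,0,0],[0,0,0]],"yaw":[0.1,0.2,0.3,0.35]}'
python3 -c "from rig import *;print(get_state()['ft_torque'])"
python3 -m pendant '{"translation":[[0,0,0],[0,0,0],[0,0,0]],"yaw":[0.05,0.1,0.1]}'
python3 -c "from rig import *;print(get_state()['ft_torque'])"
```

```text
time: 7.6
ee_pos: [0.4943, -0.0016, 0.0811]
tool_rot: [0.001, 0.738, -0.675, 0.0]
contact_force: [-2.3, -3.0, 2.1]
width: 0.47
[-0.40800508  0.4434284   0.09580219]
time: 7.9
ee_pos: [0.4944, -0.0015, 0.081]
tool_rot: [0.001, 0.712, -0.703, 0.0]
contact_force: [-3.0, -3.4, 1.4]
width: 0.468
[-0.49490428  0.46613719  0.04952296]
```

```bash
for i in 1; do python3 -m pendant '{"translation":[[0,0,0],[0,0,0],[0,0,0]],"yaw":[0.05,0.1,0.1]}'
python3 -c "from rig import *;print(get_state()['ft_torque'])"
python3 -m pendant '{"translation":[[0,0,0],[0,0,0],[0,0,0]],"yaw":[0.05,0.1,0.1]}'
python3 -c "from rig import *;print(get_state()['ft_torque'])"; done
```

```text
time: 8.2
ee_pos: [0.4945, -0.0014, 0.0809]
tool_rot: [-0.001, -0.684, 0.73, -0.0]
contact_force: [-3.6, -2.9, 2.0]
width: 0.469
[-0.60234791  0.45417093  0.06218533]
time: 8.5
ee_pos: [0.4944, -0.0008, 0.0811]
tool_rot: [-0.0, -0.655, 0.755, 0.0]
contact_force: [-4.4, -1.0, 4.5]
width: 0.468
[-0.30896752  0.93440152  0.7240072 ]
```

```bash
python3 -m pendant '{"translation":[[0,0,0],[0,0,0],[0,0,0]],"yaw":[0.04,0.04,0.04]}'
python3 -c "from rig import *;print(get_state()['ft_torque'])"
python3 -m pendant '{"translation":[[0,0,0],[0,0,0],[0,0,-0.06],[0,0,-0.14],[0,0,-0.2]],"yaw":[-0.15,-0.24,-0.24,-0.24,-0.24]}'
python3 -c "from rig import *;s=get_state();print(s['ft_torque'],s['qpos'])"
```

```text
time: 8.8
ee_pos: [0.4943, -0.0008, 0.0811]
tool_rot: [-0.001, -0.644, 0.765, -0.0]
contact_force: [-5.6, -1.3, 5.4]
width: 0.471
[-0.19411622  0.92731896  1.49209722]
time: 9.3
ee_pos: [0.4958, -0.0007, 0.133]
tool_rot: [-0.001, 0.711, -0.703, 0.001]
contact_force: [-0.1, -1.0, -0.3]
width: 0.466
[-0.01825943 -0.01726223  0.0158937 ] [-1.10205140e-01 -1.41122765e-01  2.08445341e+00  8.70469576e-04
  1.19513836e+00  1.44930477e+00]
```

```bash
python3 -m pendant '{"translation":[[-0.1,0.02,0],[-0.25,0.05,0],[-0.4,0.08,0],[-0.55,0.11,0],[-0.668,0.125,0]],"yaw":[-0.18,-0.36,-0.54,-0.72,-0.9]}'
python3 -m pendant '{"translation":[[0,0,0],[0,0,0],[0,0,0],[0,0,0],[0,0,0]],"yaw":[-0.18,-0.36,-0.54,-0.72,-0.9]}'
python3 -m pendant '{"translation":[[0,0,0],[0,0,0]],"yaw":[-0.18,-0.29]}'
python3 -m pendant '{"translation":[[0,0,0],[0,0,0]],"yaw":[0,0]}'
python3 - <<'E'
from h import *
im=capture("top"); crop(im,155,140,345,300,4,"pics/c5.png")
s=get_state();print(s["ee_pos"],R.from_quat(np.roll(s["tool_rot"],-1)).as_matrix()[:,0])
E
```

```text
time: 9.8
ee_pos: [0.4613, 0.1678, 0.132]
tool_rot: [-0.001, 0.912, -0.411, 0.001]
contact_force: [-0.7, -0.6, -0.2]
width: 0.466
time: 10.3
ee_pos: [0.462, 0.1662, 0.1319]
tool_rot: [-0.001, 0.998, -0.07, 0.001]
contact_force: [0.1, 0.7, 0.7]
width: 0.472
time: 10.5
ee_pos: [0.462, 0.1661, 0.1319]
tool_rot: [-0.001, 0.999, 0.043, 0.001]
contact_force: [-0.2, -1.0, -0.1]
width: 0.463
time: 10.7
ee_pos: [0.4618, 0.1659, 0.1314]
tool_rot: [-0.0, 0.999, 0.04, 0.001]
contact_force: [-0.1, -0.6, 0.4]
width: 0.469
[0.46169612 0.16589626 0.13120236] [0.996731   0.08078508 0.00104212]
```

View pics/c5.png

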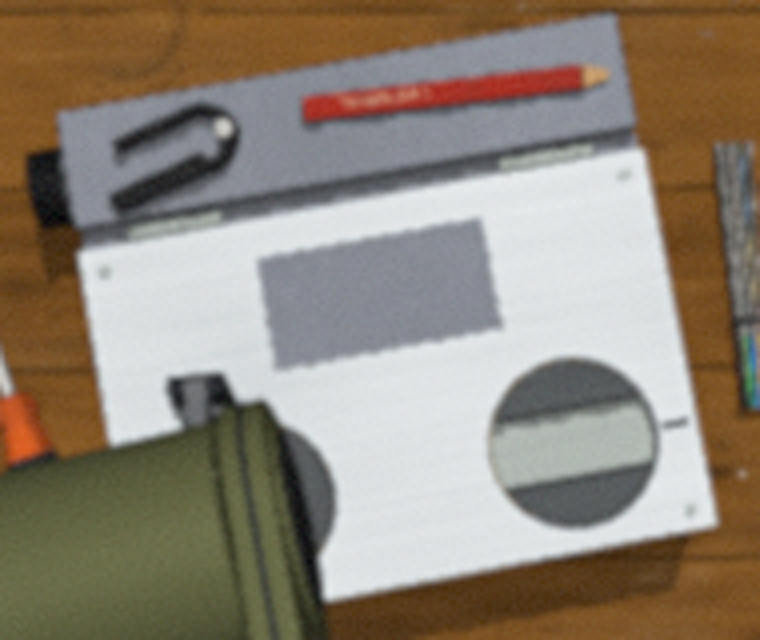

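```bash
python3 -m pendant '{"translation":[[0.011,0,0.05],[0.011,0,0.1],[0.011,0,0.15],[0.011,0,0.185],[0.011,0,0.205]],"yaw":[0,0,0,0,0]}'
python3 -m pendant '{"translation":[[0,0,0],[0,0,0]],"yaw":[0,0]}'
```

```text
time: 11.25
ee_pos: [0.4631, 0.1657, 0.0773]
tool_rot: [0.0, 0.999, 0.041, -0.001]
contact_force: [-0.1, -0.2, -0.5]
width: 0.471
time: 11.45
ee_pos: [0.4643, 0.166, 0.0794]
tool_rot: [-0.0, 0.999, 0.041, 0.0]
contact_force: [-0.3, 0.9, 0.1]
width: 0.468
```

```bash
python3 -m pendant '{"translation":[[0,0,0],[0,0,0],[0,0,0],[0,0,0],[0,0,0]],"yaw":[0.15,0.3,0.45,0.6,0.75]}'
python3 -m pendant '{"translation":[[0,0,0],[0,0,0],[0,0,0],[0,0,0],[0,0,0]],"yaw":[0.15,0.3,0.45,0.6,0.75]}'
python3 -m pendant '{"translation":[[0,0,0],[0,0,0],[0,0,0],[0,0,0],[0,0,0]],"yaw":[0.12,0.24,0.36,0.48,0.55]}'
python3 -c "from rig import *;print(get_state()['ft_torque'])"
python3 -m pendant '{"translation":[[0,0,0],[0,0,0],[0,0,0]],"yaw":[0.06,0.12,0.12]}'
python3 -c "from rig import *;print(get_state()['ft_torque'])"
```

```text
time: 11.95
ee_pos: [0.4638, 0.1648, 0.0799]
tool_rot: [0.002, 0.968, -0.252, -0.0]
contact_force: [-2.7, -5.3, 2.2]
width: 0.474
time: 12.45
ee_pos: [0.4638, 0.1651, 0.0799]
tool_rot: [0.001, 0.853, -0.522, 0.0]
contact_force: [-2.8, -4.0, 2.0]
width: 0.471
time: 12.95
ee_pos: [0.4641, 0.1653, 0.0799]
tool_rot: [0.001, 0.722, -0.692, 0.0]
contact_force: [-2.6, -3.3, 1.4]
width: 0.47
[-0.55236077  0.32740207  0.19795747]
time: 13.25
ee_pos: [0.4642, 0.1654, 0.0799]
tool_rot: [-0.0, -0.689, 0.725, -0.0]
contact_force: [-1.7, -2.7, 1.0]
width: 0.462
[-0.50139098  0.31827072  0.06787555]
```

Now about -93°; continue until the torque jumps at the stop.

```bash
python3 -m pendant '{"translation":[[0,0,0],[0,0,0],[0,0,0]],"yaw":[0.06,0.1,0.1]}'
python3 -c "from rig import *;print(get_state()['ft_torque'])"
python3 -m pendant '{"translation":[[0,0,0],[0,0,0],[0,0,0]],"yaw":[0.04,0.04,0.04]}'
python3 -c "from rig import *;print(get_state()['ft_torque'])"
```

```text
time: 13.55
ee_pos: [0.4641, 0.1657, 0.0799]
tool_rot: [-0.0, -0.661, 0.75, -0.0]
contact_force: [-3.6, -2.6, 3.0]
width: 0.468
[-0.57946609  0.56378967  0.77566506]
time: 13.85
ee_pos: [0.4641, 0.1657, 0.0799]
tool_rot: [-0.0, -0.65, 0.76, -0.001]
contact_force: [-4.5, -2.8, 4.8]
width: 0.47
[-0.57769505  0.71456179  1.72780752]
```

```bash
python3 -m pendant '{"translation":[[0,0,0],[0,0,0],[0,0,-0.06],[0,0,-0.2],[0,0,-0.36]],"yaw":[-0.15,-0.24,-0.24,-0.24,-0.24]}'
python3 -m pendant '{"translation":[[0.1,0,-0.05],[0.3,0,-0.1],[0.5,0,-0.1],[0.7,0,-0.1],[0.9,0,-0.1]],"yaw":[0,0,0,0,0]}'
python3 -m pendant '{"translation":[[0.2,0,0],[0.4,0,0],[0.6,0,0],[0.6,0,0]],"yaw":[0,0,0,0]}'
python3 - <<'E'
from h import *
a=capture("top")[140:300,155:345,::-1]; b=capture("side")[140:300,190:380,::-1]
cv2.imwrite("pics/end.png",cv2.resize(np.vstack([a,b]),None,fx=1.87,fy=1.87,interpolation=cv2.INTER_CUBIC))
E
```

```text
time: 14.35
ee_pos: [0.4635, 0.1662, 0.17]
tool_rot: [0.0, 0.716, -0.698, -0.001]
contact_force: [1.9, 0.0, 0.5]
width: 0.465
time: 14.85
ee_pos: [0.471, -0.0591, 0.1963]
tool_rot: [-0.002, 0.716, -0.698, 0.002]
contact_force: [1.3, 0.3, -0.5]
width: 0.465
time: 15.25
ee_pos: [0.475, -0.2126, 0.1961]
tool_rot: [-0.0, 0.714, -0.7, 0.002]
contact_force: [0.1, -0.1, 0.9]
width: 0.467
```

View pics/end.png

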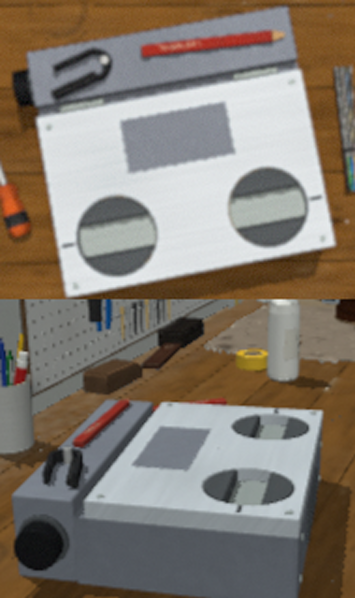

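Both slots now run left to right, in line with their marks. The lid is flush, the tools lie where they were, and the arm is clear of everything.

```bash
python3 -c "from rig import *;print(hand_in())"
```

```text
the job is handed in; nothing more can be done
None
```

The lid is shut and both cam fasteners are turned to their stops. I handed the job in at about 15 s of the 61 s allowed.

- **Lid:** I pushed it down with the fingertips until it stopped moving, at about 36 N upward on the wrist. The side view afterwards showed it flush with the box.
- **Fasteners:** I turned the right one first, then the left. For each I set both fingertips in the slot, about 8 mm deep, and turned clockwise. The torque rose from about 0.1 N m to 1.5 N m on the right and 1.7 N m on the left as each reached its stop.
- **Last checks:** The final top and side pictures show both slots in line with the dark marks and the lid still flush. The pencil, capo and files show no movement. The screwdriver is partly in frame and also looks unmoved. The arm stood clear, reading about 1 N or less.
- **Disagreement:** The camera and box-model positions for the right fastener differed by about 2 mm. That is well inside the slot's clearance, and no other check failed or disagreed.

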